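# Press home the slide that stands proud in the projector tray

### The arm

A 6-joint arm with a two-finger parallel gripper is mounted at the origin on the work surface. World frame = base frame: x ahead of the robot, y to its left, z up, the work surface at z = 0. Lengths are in m, angles in degrees, forces in N, time in s.
With the tool pointing down it reaches from about 0.25 to 0.85 m from the base axis. Payload 12.5 kg.
Tool frame: the origin (TCP) lies between the finger pads, 19 mm behind the fingertips; this is the grasp point; z points along the fingers, y is the line along which they close (so a half turn about z gives the same grasp; the last joint's range is limited). The gripper opens to 93 mm and grips with 3 to 60 N. Pads are 15 mm wide; open, the fingers measure 128 mm over their backs; the gripper's body (75 mm by 188 mm) begins 65 mm behind the grasp point.
Start: joints at [63.048, 20.094, 94.641, -0, 65.266, -4.847], TCP at [0.207, 0.51, 0.237] pointing down, gripper open.
Joint ranges: [-157.81, 157.81], [-45, 120.19], [0.68, 151.7], [-89.99, 269.99], [4.06, 180], [-164.3, 164.3]. Speed limits (degrees/s): [127.2, 127.2, 159.86, 180, 180, 180].

### API

Orientations are given as [roll, pitch, yaw] about the fixed x, y, z axes, in that order (R = Rz(yaw) Ry(pitch) Rx(roll)).
In Python, from plant import observe, viewer, bot gives the robot as it stands.
- The arm moves only by the tool send_rows, never from a script. Its argument "steps" is a list of rows, each a list of 3 entries, a list of its own where there are three numbers: the shift along the tool's x, y, z in m, then the turn about the tool's z in degrees, then the closure, from 0 (fully open) to 1 (shut). In form: [[[dx, dy, dz], turn, grip], ...]. A call has 1 to 20 rows; each row shifts and turns the commanded pose from where the row before left it, along the tool's axes as they then stand; what a row does not reach is not made up. A row lasts 1/10 s, in which the tool goes at most 50 mm and 8.59 degrees, less where a joint would pass 70% of its speed; a pose out of reach is approached as far as the arm can. A call with a gripper value outside its range is refused whole. The fingers move at their own pace and stop on an object; "squeeze" is the grip in N (left out, the last holds). Time passes only in rows, so rows that do not move let the fingers close. It gives the time, the measured TCP pose, the force, the opening and the grip force at its end, in the units of the state.
- observe(): the state, without advancing time (a new reading comes with each control period).
- viewer.capture(name): name is "scene" or "side" or "wrist"; returns (picture, depth): 420x560x3 uint8, red, green, blue; 420x560 float32, m along the optical axis (not along the pixel's ray), 0 where there is no reading.
- viewer.get_calibration(name): a dict with "fx", "fy", "cx", "cy" (pixels), "dist_coeffs" ([k1, k2, p1, p2, k3] as OpenCV has them; the pictures are not rectified), "world_to_cam" (4x4, takes a point from world to camera coordinates); the wrist camera has in their place "mount" (4x4, takes a point from camera to tool coordinates, whose origin is the TCP and whose axes are the flange's). Camera axes: x right, y down, z forward; pixel columns grow to the right and rows downward; lengths in m; the calibration is good to about 2 mm. A picture is of the moment at which its call begins: read the wrist's pose just before it. get_calibration takes no time and is no camera call.
- bot.job_done(): hands the job in; it is judged then, once.
The state is a dict: "t": time; "joints": joint angles; "dq": joint speeds; "joint_efforts": joint torques, N m; "tcp_pos": TCP position; "eef_rot": TCP orientation; "wrist_force": force on the tool from outside, world axes, zero at the start; "moment": the same for the moment, N m; "grip_width": opening from 0.0 (shut) to 1.0 (fully open); "grip_force": force on a finger pad.
Only numpy, scipy, OpenCV 4.12 (cv2) and the standard library are available. Lean on these libraries where they do the work, as an engineer would, in place of code of your own. Each camera call takes 0.05 s, during which the arm holds its last target. There are 200 camera calls.

### The job

One white-mounted slide in the cream projector tray stands proud of the other white slides and would jam the projector: press it gently down with your fingertips until it is fully home, level with the other white slides, then lift your hand a good hand's breadth clear. The two amber acrylic blanks stand up on purpose as place markers; do not touch them, the slides already home, the tray or its brass bracket, do not pull any slide up, and leave the loose things round the tray undisturbed.

Things in the scene. Friction and masses are not known exactly. Their poses are not given: they have to be found in the camera images.
- tray: cream slide tray (all sizes in mm), 276 long (x) x 58 wide (y), wall tops 52, end walls 54 above the table, on a fixed steel bed 400 x 80 x 6. Origin on the table under the tray's middle; x along its length, z up. Five single slides stand across it on the centre line, 39 apart from x=-94 to +62, in any order. A run of four home white slides, part of the tray, is at x=106 to 128.
- white_slide: the slide to press: white mount, dark film window, 50 wide (y) x 50 high x 3.2 thick (x), axes parallel to the tray's; origin mid lower edge, top edge 50 above it. Starts 14 to 19 proud. Slides only straight up and down in its slot, stays where left, takes about 2.5 N of push (more if fast), stops solidly at home: origin 10, top edge 60 above the table. Press well under 40 N
- amber_blank_a: clear amber acrylic frame blank standing 13 to 20 proud in the tray as a place marker; leave alone. Same size and axes as the white slide: 50 wide (y) x 50 high x 3.2 thick (x), origin at the middle of its lower edge, top edge 50 above the origin. It too can slide in its slot.
- amber_blank_b: the second clear amber acrylic blank, likewise standing 13 to 20 proud as a place marker; leave alone. Same size and axes as the white slide: 50 wide (y) x 50 high x 3.2 thick (x), origin at the middle of its lower edge, top edge 50 above the origin. 
- seated_slide_a: white slide already home; leave alone. Same size and axes as the white slide: 50 wide (y) x 50 high x 3.2 thick (x), origin at the middle of its lower edge, top edge 50 above the origin. 
- seated_slide_b: another white slide already home; leave alone. Same size and axes as the white slide: 50 wide (y) x 50 high x 3.2 thick (x), origin at the middle of its lower edge, top edge 50 above the origin. 
- bracket: brass bracket with a knurled thumb-screw (head 22 across) clamping the -x end of the tray; fixed to the tray's bed, 48 high over the table, about 60 long (x) x 46 wide (y); origin on the bed plate, 6 above the table. Leave alone.
- film_clamp: loose spring-loaded steel clamp on a 75 x 55 base, gripping a black film strip holder 150 long (x) x 42 high x 3 thick; 102 high in all. Origin at the middle of the underside. Leave alone.
- loupe: loose black magnifying loupe, 44 across, 46 high; origin at the middle of the underside. Leave alone.
- film_can: loose black film can with grey lid, 33 across, 51 high; origin at the middle of the underside. Leave alone.
- slide_box: loose grey slide box with mustard lid, 114 (x) x 58 (y) x 59 high; origin at the middle of the underside. Leave alone.

How it is judged:
By the outcome, as a careful person would: the job done as asked, in the order asked, and still so for the second after the job is handed in, with the robot touching nothing.
It also fails if it takes over 32 s, if anything falls off the work surface, if the arm or the gripper's body presses on something with over 40 N, if the wrist force passes 120 N, or if a joint passes its speed limit or range.

## Working session

There is one attempt and no reset: what is moved stays moved. The work goes in short steps, Python scripts to look and compute and a tool call to move; the robot and the scene stay as the last step left them, time stands still between calls to the robot, and variables do not carry over. Pictures are saved under pics/ and viewed, at most 10 in all, crops included, and the job is handed in when it is done.

Besides the shell and the picture viewer there is one more tool, called after "Request:" by a JSON object that holds its "name" and its "arguments", one argument or row to a line. send_rows: Moves the arm, as the interface text tells. Its arguments: {"type":"object","properties":{"steps":{"type":"array","items":{"type":"array"}},"squeeze":{"type":"number"}},"required":["steps"]}

```bash
mkdir -p pics; ls
python3 - <<'E'
from plant import observe, viewer, bot
import cv2, numpy as np
s=observe(); print(s)
for n in ("scene","side"):
    p,d=viewer.capture(n); np.savez(f"pics/{n}0.npz",p=p,d=d); cv2.imwrite(f"pics/{n}0.png",p[:,:,::-1]); print(viewer.get_calibration(n))
p,d=viewer.capture("wrist"); np.savez("pics/wrist0.npz",p=p,d=d); cv2.imwrite("pics/wrist0.png",p[:,:,::-1]); print(viewer.get_calibration("wrist"))
E
```

```text
pics
{'t': 0.0, 'joints': array([ 6.30485530e+01,  2.01267926e+01,  9.46759785e+01, -8.64317617e-05,
        6.52676604e+01, -4.84729836e+00]), 'dq': array([-0.11801454, -0.05858754,  0.02361652, -0.01637305, -0.10326993,
       -0.05867585]), 'joint_efforts': array([-2.42400602e-03, -4.97326541e+01, -2.85251176e+01,  6.97266776e-02,
        2.58434121e-02, -7.89073579e-05]), 'tcp_pos': array([0.20678936, 0.50929354, 0.2368844 ]), 'eef_rot': array([-1.79929814e+02, -5.87331630e-03,  1.57895884e+02]), 'wrist_force': array([-0.26498074, -0.76497537,  0.01144778]), 'moment': array([0.05282835, 0.00587104, 0.0698538 ]), 'grip_force': 0.0, 'grip_width': 1.0039952910936396}
{'fx': 445.3845739159784, 'fy': 445.3845739159784, 'cx': 278.60217539230854, 'cy': 208.68077989654057, 'dist_coeffs': array([-0.00821496,  0.        ,  0.        ,  0.        ,  0.        ]), 'world_to_cam': array([[-0.35602324,  0.93430228,  0.01807467,  0.16102873],
       [ 0.66426032,  0.26663128, -0.69833086, -0.34123111],
       [-0.65727139, -0.23661573, -0.71554686,  1.204552  ],
       [ 0.        ,  0.        
[... 326 characters left out ...]
811457, -0.71325568,  0.22760089],
       [ 0.27720381,  0.65732768, -0.70076984,  0.81283936],
       [ 0.        ,  0.        ,  0.        ,  1.        ]])}
{'fx': 337.9229289544736, 'fy': 337.9229289544736, 'cx': 275.32741186733034, 'cy': 203.8638240266689, 'dist_coeffs': array([-0.00134856,  0.        ,  0.        ,  0.        ,  0.        ]), 'mount': array([[ 1.38944708e-04, -9.58646950e-01, -2.84597972e-01,
         7.92522184e-02],
       [ 9.99999840e-01, -2.27207016e-05,  5.64746881e-04,
        -2.87688846e-04],
       [-5.47859141e-04, -2.84598005e-01,  9.58646794e-01,
        -1.47432744e-01],
       [ 0.00000000e+00,  0.00000000e+00,  0.00000000e+00,
         1.00000000e+00]])}
```

View pics/scene0.png

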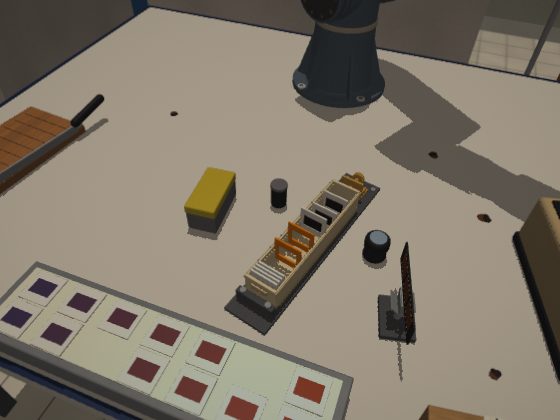

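View pics/side0.png

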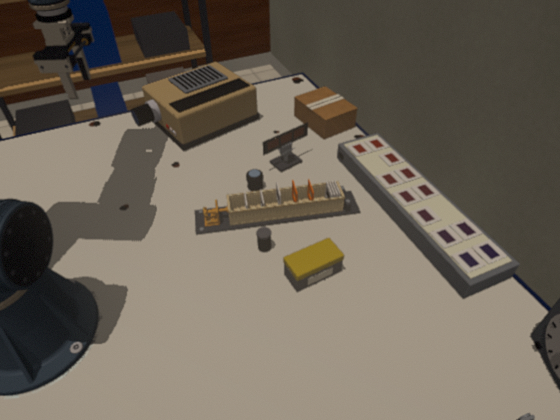

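The scene view shows the tray running from the bracket at (360,182) to the white run at (268,275). The amber blanks are at (289,250) and (300,236), and the white slides are near (313,218), (330,207) and (345,190). Next I'll enlarge this area and compute 3D points.

```bash
cat > h.py <<'E'
import cv2, numpy as np
from plant import observe, viewer, bot
from scipy.spatial.transform import Rotation as R
def cloud(d,c,T):  # T cam->world
    h,w=d.shape; u,v=np.meshgrid(np.arange(w),np.arange(h))
    K=np.array([[c['fx'],0,c['cx']],[0,c['fy'],c['cy']],[0,0,1]])
    n=cv2.undistortPoints(np.stack([u,v],-1).reshape(-1,1,2).astype(float),K,c['dist_coeffs']).reshape(h,w,2)
    P=np.dstack([n*d[...,None],d]); return P@T[:3,:3].T+T[:3,3]
def fixed(n): return np.linalg.inv(viewer.get_calibration(n)['world_to_cam'])
def wristT(s):
    T=np.eye(4);T[:3,:3]=R.from_euler('xyz',s['eef_rot'],degrees=True).as_matrix();T[:3,3]=s['tcp_pos']
    return T@viewer.get_calibration('wrist')['mount']
E
python3 - <<'E'
from h import *
a=np.load('pics/scene0.npz');p,d=a['p'],a['d'];c=viewer.get_calibration('scene')
W=cloud(d,c,fixed('scene'))
for q in [(345,190),(313,218),(290,250),(270,275),(238,305),(378,188)]: print(q,W[q[1],q[0]].round(4))
cr=p[165:325,215:405]; cv2.imwrite('pics/crop0.png',cv2.resize(cr[:,:,::-1],None,fx=3.7,fy=3.7,interpolation=cv2.INTER_CUBIC))
z=W[...,2]; m=(d>0)&(z>0.045)&(z<.064); m[:165]=0;m[325:]=0;m[:,:225]=0;m[:,370:]=0
hsv=cv2.cvtColor(p,cv2.COLOR_RGB2HSV)
for nm,mm in (('tray',m),('amber',(hsv[...,0]<14)&(hsv[...,1]>180)&(hsv[...,2]>120)&(z>.05)&(z<.09)),('bed',(z>.002)&(z<.012)&(hsv[...,2]<100))):
    k=mm.copy(); k[:165]=0;k[325:]=0;k[:,:225]=0;k[:,:]&=True;k[:,385:]=0
    P=W[k]; r=cv2.minAreaRect((P[:,:2]*1000).astype(np.float32)); print(nm,k.sum(),r,P[:,2].max())
E
```

```text
(345, 190) [0.4543 0.1342 0.0453]
(313, 218) [0.5676 0.1052 0.0687]
(290, 250) [0.6464 0.0921 0.0671]
(270, 275) [0.6986 0.0785 0.06  ]
(238, 305) [0.7356 0.0388 0.0068]
(378, 188) [0.3822 0.189  0.0072]
tray 3130 ((575.436279296875, 84.14049530029297), (282.417236328125, 263.1094055175781), 23.888731002807617) 0.06397964922566701
amber 8 ((622.3077392578125, 90.38249206542969), (42.5329475402832, 40.41584396362305), 76.97539520263672) 0.07947972408299475
bed 2492 ((559.885498046875, 95.81816101074219), (355.957763671875, 306.6452331542969), 20.941022872924805) 0.011997319174219201
```

View pics/crop0.png

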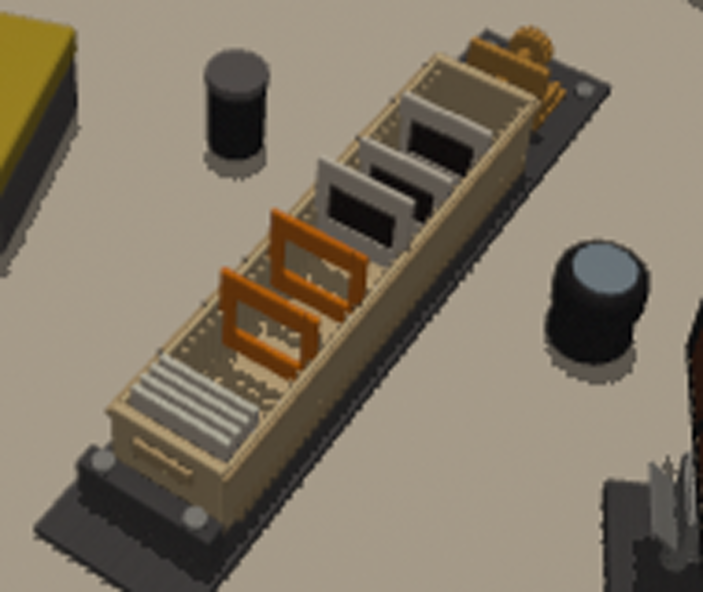

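The white slide standing proud is the middle one, third from the bracket at tray x = -16. The amber blanks sit at +23 and +62, and the two white slides nearer the bracket are home. I'll move above it, closing the fingers on the way, and look from there.

Request:
{"name": "send_rows", "arguments": {
  "steps": [
    [[-0.031,-0.016,0],0,1],
    [[-0.031,-0.016,0],0,1],
    [[-0.031,-0.016,0],0,1],
    [[-0.031,-0.016,0],0,1],
    [[-0.031,-0.016,0],0,1],
    [[-0.031,-0.016,0],0,1],
    [[-0.031,-0.016,0],0,1],
    [[-0.031,-0.016,0],0,1],
    [[-0.031,-0.016,0],0,1],
    [[-0.031,-0.016,0],0,1],
    [[-0.031,-0.016,0],0,1],
    [[-0.031,-0.016,0],0,1],
    [[-0.031,-0.016,0],0,1],
    [[-0.031,-0.016,0],0,1],
    [[-0.031,-0.016,0],0,1],
    [[0,0,0],0,1],
    [[0,0,0],0,1],
    [[0,0,0],0,1]
  ],
  "squeeze": 10
}}

```text
t: 1.95
tcp_pos: [0.5468, 0.1128, 0.2373]
eef_rot: [-180.0, -0.0, 157.9]
wrist_force: [-0.3, 0.1, -1.0]
grip_width: 0.001
grip_force: 0.0
```

Run:
```python
from h import *
s=observe(); p,d=viewer.capture("wrist"); np.savez("pics/w1.npz",p=p,d=d,T=wristT(s)); cv2.imwrite("pics/w1.png",p[:,:,::-1])
print(s['tcp_pos'],s['eef_rot'],s['grip_width'],s['wrist_force'])
```

```text
[0.54684894 0.1128086  0.237272  ] [-1.79990330e+02 -3.61000064e-02  1.57924204e+02] 0.0009850557403526963 [-0.27197748  0.08970118 -1.01015114]
```

View pics/w1.png

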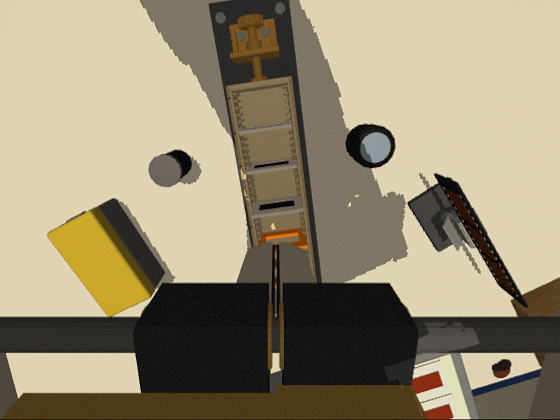

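The wrist view shows the tray running up the picture, with the bracket at (255,40) and white slide tops near (266,128), (270,168) and (277,210). The first amber blank is at (283,240), and the fingers hide the rest. Next I'll measure the slides in the cloud.

Run:
```python
from h import *
a=np.load('pics/w1.npz');p,d,T=a['p'],a['d'],a['T'];W=cloud(d,viewer.get_calibration('wrist'),T)
b=np.load('pics/scene0.npz');S=cloud(b['d'],viewer.get_calibration('scene'),fixed('scene'))
hs=cv2.cvtColor(p,cv2.COLOR_RGB2HSV)
# yaw from bed sides: dark bed pixels each row, left & right boundaries
z=W[...,2]; dark=(p.max(-1)<85)&(z<.012)&(z>.002); 
m=np.zeros_like(dark); m[10:235,195:335]=1
print('bed rect',cv2.minAreaRect((W[dark&m][:,:2]*1000).astype(np.float32)))
# wall tops z 48..55 ; all tops
wall=m&(z>.047)&(z<.057)&(np.indices(z.shape)[0]>80)
r=cv2.minAreaRect((W[wall][:,:2]*1000).astype(np.float32)); print('wall',r)
P=W[wall][:,:2]; 
for nm,C,Q in (('wrist',W[m&(z>.056)&(z<.09)],p[m&(z>.056)&(z<.09)]),):
  for yaw in (-22,-19,-16):
    e=np.array([np.cos(np.radians(yaw)),np.sin(np.radians(yaw))]);n=np.array([-e[1],e[0]])
    q=P@n; print(yaw,'wall v',np.percentile(q,[1,50,99]).round(4))
  np.set_printoptions(suppress=True)
u,v=np.indices(z.shape)[::-1]
k=m&(z>.056)&(z<.095)&(v>80)
n,l,st,ce=cv2.connectedComponentsWithStats(k.astype(np.uint8))
for i in range(1,n):
    if st[i,4]<12: continue
    C=W[l==i]; r=cv2.minAreaRect((C[:,:2]*1000).astype(np.float32))
    print(st[i],r,'z',np.percentile(C[:,2],[5,50,95]).round(4),p[l==i].mean(0).round())
# scene
zs=S[...,2]; k=(zs>.062)&(zs<.095); k[:165]=0;k[325:]=0;k[:,:225]=0;k[:,365:]=0
n,l,st,ce=cv2.connectedComponentsWithStats(k.astype(np.uint8))
for i in range(1,n):
    if st[i,4]<12: continue
    C=S[l==i]; C=C[C[:,2]>np.percentile(C[:,2],60)]
    print('S',st[i],C.mean(0).round(4),np.percentile(C[:,2],[50,95]).round(4),cv2.minAreaRect((C[:,:2]*1000).astype(np.float32)),b['p'][l==i].mean(0).round())
```

```text
bed rect ((497.89166259765625, 123.1334457397461), (79.92144775390625, 253.34652709960938), 76.04375457763672)
wall ((525.258544921875, 116.37010192871094), (62.33338928222656, 159.42320251464844), 76.08143615722656)
-22 wall v [0.2651 0.2969 0.3437]
-19 wall v [0.2449 0.2751 0.3168]
-16 wall v [0.2239 0.2527 0.2893]
[239 123  53  11 198] ((490.3927307128906, 125.02127075195312), (49.909637451171875, 3.245166063308716), 76.12178039550781) z [0.0585 0.0601 0.0614] [134. 123. 108.]
[246 164  51  11 206] ((528.2196655273438, 115.54275512695312), (49.553855895996094, 3.6104671955108643), 76.04989624023438) z [0.0576 0.0598 0.0611] [130. 120. 104.]
[251 202  52  16 484] ((565.9707641601562, 106.24827575683594), (49.89804458618164, 3.9541189670562744), 75.93814086914062) z [0.0575 0.0742 0.0797] [99. 91. 80.]
S [300 207  27  20 229] [0.5674 0.105  0.0789] [0.0791 0.0813] ((566.8888549804688, 105.4623031616211), (49.5562858581543, 5.575034141540527), 75.69127655029297) [98. 92. 83.]
S [288 221  27  21 199] [0.6051 0.0957 0.0772] [0.0773 0.0793] ((604.5772094726562, 95.5114517211914), (49.72359848022461, 5.080392837524414), 75.04454803466797) [112.  61.  16.]
S [274 237  28  20 184] [0.6428 0.0863 0.0741] [0.074  0.0759] ((642.3883666992188, 85.8153305053711), (50.21001052856445, 4.744326591491699), 75.21600341796875) [116.  64.  17.]
```

Position is consistent in both views: slide centre is (0.566, 0.106), its top is at 79 mm and the tray yaw is -14°. Next I'll turn the tool by -8.1°, shift it and come down to about 10 mm above the slide.

Request:
{"name": "send_rows", "arguments": {
  "steps": [
    [[0,0,0],-4.1,1],
    [[0,0,0],-4,1],
    [[-0.01,-0.001,0],0,1],
    [[-0.01,-0.001,0],0,1],
    [[0,0,0.025],0,1],
    [[0,0,0.025],0,1],
    [[0,0,0.025],0,1],
    [[0,0,0.025],0,1],
    [[0,0,0.015],0,1],
    [[0,0,0.01],0,1],
    [[0,0,0],0,1],
    [[0,0,0],0,1]
  ]
}}

```text
t: 3.2
tcp_pos: [0.5669, 0.1055, 0.113]
eef_rot: [180.0, 0.0, 166.0]
wrist_force: [0.3, -0.4, 0.5]
grip_width: 0.004
grip_force: 0.0
```

Run:
```python
from h import *
s=observe(); print(s['tcp_pos'],s['eef_rot'],s['wrist_force'])
e=np.array([np.cos(np.radians(-14)),np.sin(np.radians(-14))]);n=np.array([-e[1],e[0]]);D=s['tcp_pos'][:2]-[.566,.1062];print(D@e,D@n)
p,d=viewer.capture("scene"); cv2.imwrite("pics/s2.png",cv2.resize(p[130:310,215:425][:,:,::-1],None,fx=3,fy=3))
```

```text
[0.56691807 0.10547791 0.1129761 ] [1.79985474e+02 4.10988141e-02 1.65967443e+02] [ 0.290333   -0.42881029  0.51368232]
0.0010654856630919335 -0.0004785407041527135
```

View pics/s2.png

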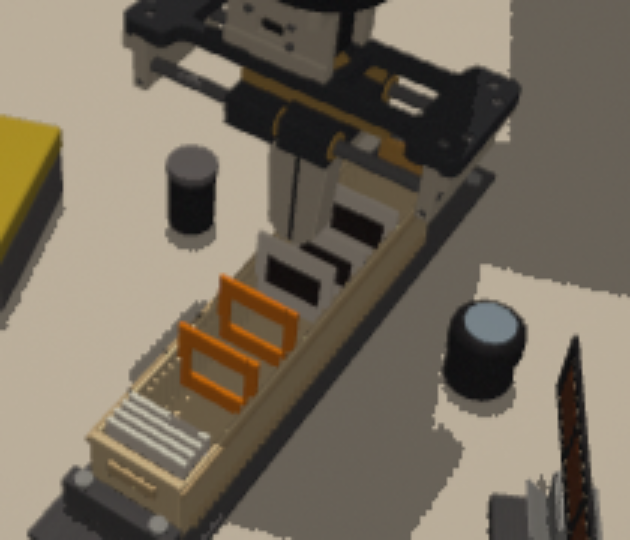

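The fingers hang centred over the proud slide, with their tips at crop (300,240) just above its top edge at (297,253). Contact should come at TCP z ≈ 0.098, so I'll press slowly and check the force partway.

Request:
{"name": "send_rows", "arguments": {
  "steps": [
    [[-0.001,0,0.004],0,1],
    [[0,0,0.004],0,1],
    [[0,0,0.003],0,1],
    [[0,0,0.002],0,1],
    [[0,0,0.002],0,1],
    [[0,0,0.002],0,1],
    [[0,0,0.002],0,1],
    [[0,0,0.002],0,1]
  ]
}}

```text
t: 4.05
tcp_pos: [0.5674, 0.1052, 0.0914]
eef_rot: [180.0, 0.0, 166.0]
wrist_force: [-0.9, 0.4, 2.0]
grip_width: 0.005
grip_force: 1.3
```

Contact is made at about 2 N, as expected. The slide sits well within the 15 mm pads, so I'll continue down.

Request:
{"name": "send_rows", "arguments": {
  "steps": [
    [[0,0,0.002],0,1],
    [[0,0,0.002],0,1],
    [[0,0,0.002],0,1],
    [[0,0,0.002],0,1],
    [[0,0,0.001],0,1],
    [[0,0,0.001],0,1],
    [[0,0,0.001],0,1],
    [[0,0,0],0,1]
  ]
}}

```text
t: 4.85
tcp_pos: [0.5673, 0.1052, 0.0803]
eef_rot: [-180.0, -0.0, 166.0]
wrist_force: [0.1, -0.8, 0.3]
grip_width: 0.005
grip_force: 0.1
```

Request:
{"name": "send_rows", "arguments": {
  "steps": [
    [[0,0,0.0005],0,1],
    [[0,0,0.0005],0,1],
    [[0,0,0.0005],0,1]
  ]
}}

```text
t: 5.15
tcp_pos: [0.5674, 0.1052, 0.079]
eef_rot: [180.0, 0.0, 166.0]
wrist_force: [-1.0, -1.0, 5.5]
grip_width: 0.005
grip_force: 3.1
```

Request:
{"name": "send_rows", "arguments": {
  "steps": [
    [[0,0,0.0004],0,1],
    [[0,0,0],0,1]
  ]
}}

```text
t: 5.35
tcp_pos: [0.5675, 0.1052, 0.079]
eef_rot: [180.0, 0.0, 166.0]
wrist_force: [-1.6, -0.9, 6.9]
grip_width: 0.008
grip_force: 3.4
```

Request:
{"name": "send_rows", "arguments": {
  "steps": [
    [[0,0,0.0005],0,1],
    [[0,0,0],0,1]
  ]
}}

```text
t: 5.55
tcp_pos: [0.5676, 0.1052, 0.0788]
eef_rot: [180.0, 0.0, 166.0]
wrist_force: [-3.2, -0.1, 11.2]
grip_width: 0.003
grip_force: 5.5
```

The force rises to 11 N with no further travel at TCP 0.079, so the slide is at its solid stop, home. I'll lift straight up and check.

Request:
{"name": "send_rows", "arguments": {
  "steps": [
    [[0,0,-0.001],0,1],
    [[0,0,-0.002],0,1],
    [[0,0,-0.005],0,1],
    [[0,0,-0.015],0,1],
    [[0,0,-0.025],0,1],
    [[0,0,-0.03],0,1],
    [[0,0,-0.03],0,1],
    [[0,0,-0.03],0,1],
    [[0,0,-0.02],0,1],
    [[0,0,-0.01],0,1],
    [[0,0,0],0,1],
    [[0,0,0],0,1]
  ]
}}

```text
t: 6.75
tcp_pos: [0.567, 0.1051, 0.2453]
eef_rot: [-180.0, -0.1, 166.0]
wrist_force: [-0.2, 0.4, -0.1]
grip_width: 0.006
grip_force: 0.0
```

Run:
```python
from h import *
s=observe(); print(s['t'],s['tcp_pos'],s['wrist_force'])
p,d=viewer.capture("wrist"); W=cloud(d,viewer.get_calibration('wrist'),wristT(s)); z=W[...,2]
p2,d2=viewer.capture("scene"); S=cloud(d2,viewer.get_calibration('scene'),fixed('scene'))
cv2.imwrite("pics/s3.png",cv2.resize(p2[165:325,215:405][:,:,::-1],None,fx=3.5,fy=3.5))
e=np.array([np.cos(np.radians(-14)),np.sin(np.radians(-14))]);n=np.array([-e[1],e[0]])
for nm,C in (('w',W),('s',S)):
  D=C[...,:2]-np.array([.566,.1062]); x=D@e+(-.016); y=D@n
  for c in (-.094,-.055,-.016,.023,.062,.106):
    k=(abs(x-c)<.005)&(abs(y)<.022)&(C[...,2]<.1)&(C[...,2]>.045)
    if k.sum()>20:
      t=C[k][:,2]; print(nm,c,k.sum(),np.percentile(t,[80,90,95]).round(4))
```

```text
6.75 [0.56697601 0.10514721 0.24534013] [-0.15945694  0.35077505 -0.10147134]
w -0.094 138 [0.0606 0.061  0.0613]
w -0.055 224 [0.0605 0.0609 0.0612]
w -0.016 267 [0.0604 0.0609 0.0613]
w 0.023 394 [0.0768 0.0771 0.0774]
s -0.094 166 [0.0604 0.0613 0.062 ]
s -0.055 167 [0.0604 0.0615 0.062 ]
s -0.016 171 [0.0608 0.0614 0.0624]
s 0.023 205 [0.0771 0.0779 0.0786]
s 0.062 200 [0.0737 0.0747 0.0754]
s 0.106 95 [0.0614 0.0618 0.062 ]
```

View pics/s3.png

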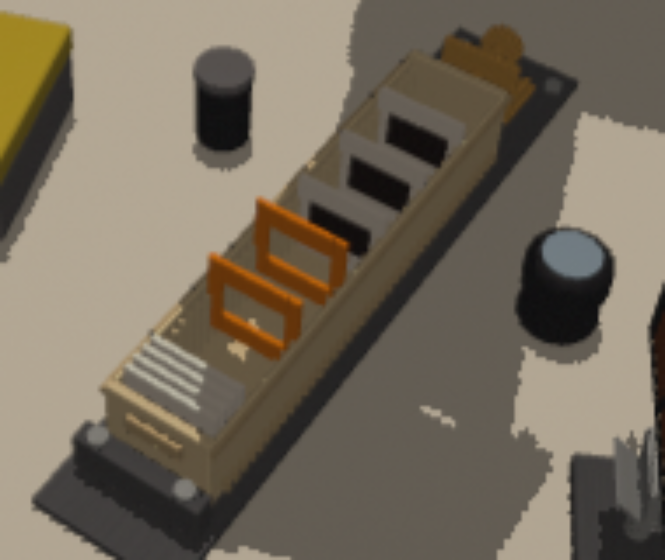

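The three single white slides, at crop (420,135), (378,178) and (340,222), are now level at 60–61 mm. The amber blanks still stand where they were, and the hand is clear by about 165 mm.

```bash
python3 -c "
from plant import bot
print(bot.job_done())"
```

```text
the job is handed in; nothing more can be done
None
```

The proud white slide is pressed fully home, level with the other white slides (tops at about 60–61 mm), the amber blanks still stand at their original heights, and the hand is lifted about 165 mm clear; the job is handed in.

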